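# Tip the tall riser onto the padded display board

### The job

At the bead seller's filming desk, lay the tall square wooden riser down on the padded grey board whose edge it stands against: push it near its top so that its foot butts the board's edge and it tips straight over, and ends lying flat on the board, square to it, with its foot end still near that edge. Tip it, do not lift it, and leave the round wooden column and the low wooden block standing where they are.

Things in the scene. Friction and masses are not known exactly. Their poses are not given: they have to be found in the camera images.
- pillar: Tall square riser: plain wooden block, 75 x 75 x 170 mm, about 0.5 kg, free, upright on the table. Origin: centre of its foot; z along its length to its top; x towards the board, parallel to the board's x within 3 degrees, with 1 to 4 mm of play to its edge. Too wide for most grippers. 2 to 5 N near the top tips it; pushed 145 mm above the table it falls by itself after about 70 mm of travel.
- board: Padded display board: grey fabric top on dark wood, 220 (x) x 260 (y) x 18 mm thick, fixed. Origin: centre of its underside, z up. The riser stands on the table just outside the long edge at x = -110 mm, within 30 mm of its middle, and is to fall along the board's +x; lying as wanted, its foot end juts about 45 mm out over that edge (it slips back a little as it falls).
- column: A bystander: round wooden column, 75 mm diameter, 170 mm tall, loose, standing on the table away from the board. Origin at the centre of its underside, z up.
- low_block: A bystander: low square wooden block, 75 x 75 x 80 mm, loose, standing on the table away from the board. Origin at the centre of its underside, z up.

How it is judged:
By the outcome, as a careful person would: the job done as asked, in the order asked, and still so for the second after the job is handed in, with the robot touching nothing.
It also fails if it takes over 32 s, if anything falls off the work surface, if the arm or the gripper's body presses on something with over 40 N, if the wrist force passes 120 N, or if a joint passes its speed limit or range.

### The arm

A 6-joint arm with a two-finger parallel gripper is mounted at the origin on the work surface. World frame = base frame: x ahead of the robot, y to its left, z up, the work surface at z = 0. Lengths are in m, angles in rad, forces in N, time in s.
With the tool pointing down it reaches from about 0.375 to 0.925 m from the base axis. Payload 5.7 kg.
Tool frame: the origin (TCP) lies between the finger pads; the fingertips stand 22 mm ahead of it and the grasp point (between the pads) lies 3 mm ahead of it (arm.tip_extent is the z of the fingertips in the tool frame, in m); z points along the fingers, y is the line along which they close (so a half turn about z gives the same grasp; the last joint's range is limited). The gripper opens to 85 mm and grips with 20 to 120 N. Pads are 22 mm wide; open, the fingers measure 114 mm over their backs; the gripper's body (76 mm by 85 mm) begins 54 mm behind the grasp point. The pads swing forward as they close: fully open they stand 13 mm farther back than shut.
Start: joints at [-1.433, 0.359, 1.51, -0, 1.272, -0.115], TCP at [0.15, -0.581, 0.253] pointing down, gripper open.
Joint ranges: [-2.97, 2.97], [-1.01, 2.36], [0.21, 2.38], [-0.96, 4.11], [0.2, 2.71], [-2.98, 2.98]. Speed limits (rad/s): [2.39, 2.39, 3.14, 3.14, 3.14, 3.14].

### API

Orientations are given as [roll, pitch, yaw] about the fixed x, y, z axes, in that order (R = Rz(yaw) Ry(pitch) Rx(roll)).
In Python, from bench import telemetry, capture, order, arm gives the robot as it stands. The module is installed in compiled form; this text tells all that it offers.
- The arm moves only by the shell command python3 -m crank 'ROWS' [OPENING] [FORCE]. ROWS is text: rows parted by semicolons, each of 4 numbers parted by spaces: the shift along the tool's x, y, z in m, then the turn about the tool's z in degrees. A call has 1 to 20 rows; each row is the pose to reach, as a shift and turn from the pose commanded when the call began, along the tool's axes at that moment; what a row does not reach only later rows make up. A row lasts 1/10 s, in which the tool goes at most 50 mm and 8.59 degrees, less where a joint would pass 70% of its speed; a pose out of reach is approached as far as the arm can. A call with a gripper value outside its range is refused whole. OPENING is the finger opening in m, from 0 to 0.0854, set as the call begins (- or left out, the last holds). The fingers move at their own pace and stop on an object; FORCE is the grip in N (left out, the last holds). Time passes only in rows, so rows that repeat a pose let the fingers close. It gives the time, the measured TCP pose, the force and the opening at its end, in the units of the state.
- telemetry.state(): the state, without advancing time (a new reading comes with each control period).
- capture(name): name is "side" or "top"; returns a dict with "frame" (480x640x3 uint8, red, green, blue), "camera_matrix" (3x3 intrinsics, pixels), "T" (4x4, takes a point from camera to world coordinates). Camera axes: x right, y down, z forward; pixel columns grow to the right and rows downward; lengths in m; the calibration is good to about 2 mm. A picture is of the moment at which its call begins. There is no depth.
- order.close_job(): hands the job in, once; it reports no verdict.
The state is a dict: "time": time; "joint_positions": joint angles; "dq": joint speeds; "tau": joint torques, N m; "position": TCP position; "eef_rot": TCP orientation; "wrist_force": force on the tool from outside, world axes, zero at the start; "wrist_torque": the same for the moment, N m; "gripper_width": finger opening in m.
Only numpy, scipy, OpenCV 4.12 (cv2) and the standard library are available. Lean on these libraries where they do the work, as an engineer would, in place of code of your own. Each camera call takes 0.05 s, during which the arm holds its last target. There are 200 camera calls.

## Working session

There is one attempt and no reset: what is moved stays moved. The work goes in short steps, Python scripts to look and compute and a shell command to move; the robot and the scene stay as the last step left them, time stands still between calls to the robot, and variables do not carry over. Pictures are saved under pics/ and viewed, on a budget of 10 in all, crops included, one or two more only if the job needs it, and the job is handed in when it is done.

```bash
mkdir -p pics; python3 - <<'E'
from bench import telemetry,capture,arm
import cv2,numpy as np
s=telemetry.state();print(s['time'],s['position'],s['eef_rot'],s['wrist_force'],s['gripper_width'],arm.tip_extent)
for n in('side','top'):
    c=capture(n);cv2.imwrite(f'pics/{n}0.png',c['frame'][...,::-1]);print(n,c['camera_matrix'].tolist(),np.round(c['T'],4).tolist())
    np.savez(f'pics/{n}0.npz',**c)
E
```

```text
0.0 [ 0.1499821  -0.58026627  0.25241949] [-3.13968750e+00 -2.31360038e-04  2.52773828e-01] [-0.75163854  0.27374267 -0.28733258] 0.08536177963689609 0.022
side [[486.7266020031085, 0.0, 314.52085484982916], [0.0, 486.7266020031085, 241.7358347807375], [0.0, 0.0, 1.0]] [[-0.9383, -0.2162, 0.2699, 0.2172], [-0.3458, 0.5786, -0.7387, 0.897], [0.0035, -0.7865, -0.6176, 0.6729], [0.0, 0.0, 0.0, 1.0]]
top [[568.7468319460945, 0.0, 326.785879202509], [0.0, 568.7468319460945, 235.32023530104036], [0.0, 0.0, 1.0]] [[0.0001, -0.9869, 0.1615, 0.3305], [-1.0, -0.0014, -0.008, 0.1608], [0.0081, -0.1615, -0.9868, 1.0331], [0.0, 0.0, 0.0, 1.0]]
```

View pics/side0.png

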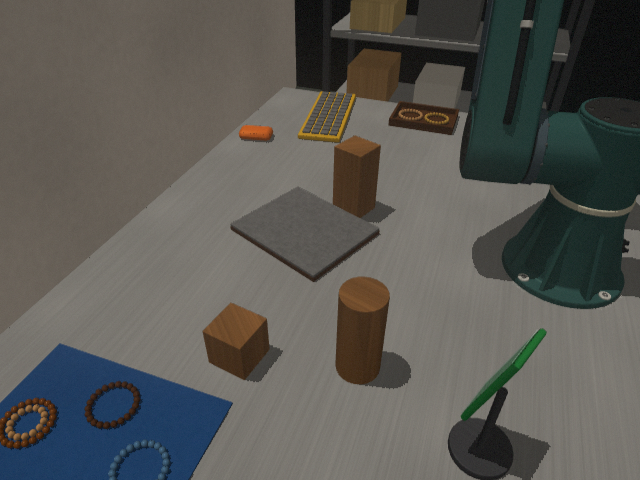

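View pics/top0.png

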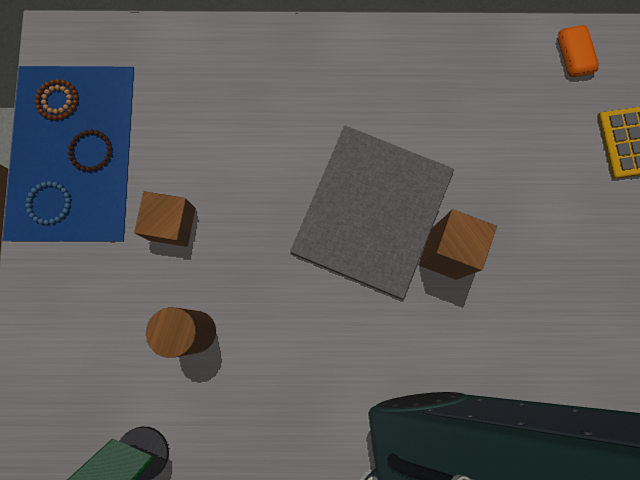

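The top view shows the board with corners near (345,126), (453,170), (404,299) and (291,254). The riser's top face is around (453,210)–(497,226), right of the board, so it falls towards image left (+y). The side view agrees.

```bash
cat > h.py <<'E'
import numpy as np,cv2
def ray(c,uv,z):
    d=np.linalg.inv(c['camera_matrix'])@[uv[0],uv[1],1]; d=c['T'][:3,:3]@d; o=c['T'][:3,3]
    return o+d*(z-o[2])/d[2]
def px(c,p):
    q=np.linalg.inv(c['T'])@np.r_[p,1]; q=c['camera_matrix']@q[:3]; return q[:2]/q[2]
E
python3 - <<'E'
from h import *
c=dict(np.load('pics/top0.npz'));f=c['frame'];hsv=cv2.cvtColor(f,cv2.COLOR_RGB2HSV)
# board: low saturation & darker than table
g=cv2.medianBlur(f,5)
print('table,board,ptop,pside',g[150,250],g[200,370],g[240,465],g[268,440])
m=((g.max(2)<112)&(g.max(2)>60)&(hsv[...,1]<60)).astype(np.uint8)
m[:,:270]=0;m[310:]=0;m[:110]=0;m[:,470:]=0
m=cv2.morphologyEx(m,cv2.MORPH_OPEN,np.ones((7,7)))
k=max(cv2.findContours(m,0,1)[0],key=cv2.contourArea)
r=cv2.boxPoints(cv2.minAreaRect(k));print('board',r)
P=np.array([ray(c,x,.018) for x in r]);print(P.round(4),np.linalg.norm(np.roll(P,-1,0)-P,axis=1))
w=((hsv[...,1]>90)&(g[...,0]>100)).astype(np.uint8);w[:,:400]=0;w[:190]=0;w[300:]=0;w[:,520:]=0
k=max(cv2.findContours(w,0,1)[0],key=cv2.contourArea)
r=cv2.boxPoints(cv2.minAreaRect(k));print('ptop',r)
P=np.array([ray(c,x,.17) for x in r]);print(P.round(4),np.linalg.norm(np.roll(P,-1,0)-P,axis=1),P.mean(0))
crop=f[110:310,280:510].copy()
cc=cv2.resize(f[110:310,280:510],None,fx=3,fy=3)
for mm,col in((m,(255,0,0)),(w,(0,255,0))):
    b=cv2.resize(mm[110:310,280:510],None,fx=3,fy=3);cv2.drawContours(cc,cv2.findContours(b,0,1)[0],-1,col,1)
cv2.imwrite('pics/c1.png',cc[...,::-1])
E
```

```text
table,board,ptop,pside [119 116 114] [85 82 81] [111  74  42] [45 32 23]
board [[287.731    253.43541 ]
 [341.46017  122.097336]
 [457.8071   169.6938  ]
 [404.0779   301.03186 ]]
[[ 0.4635  0.2229  0.018 ]
 [ 0.7112  0.1252  0.018 ]
 [ 0.6197 -0.0894  0.018 ]
 [ 0.3784  0.0153  0.018 ]] [0.26623951 0.2332311  0.26300454 0.22433053]
ptop [[434.63013 251.98631]
 [450.9452  208.47948]
 [497.7397  226.02742]
 [481.42462 269.53424]]
[[ 0.446  -0.0115  0.17  ]
 [ 0.5142 -0.0389  0.17  ]
 [ 0.4866 -0.1104  0.17  ]
 [ 0.4191 -0.0822  0.17  ]] [0.07347421 0.07662269 0.0731761  0.07565828] [ 0.46649918 -0.06073287  0.17      ]
```

View pics/c1.png

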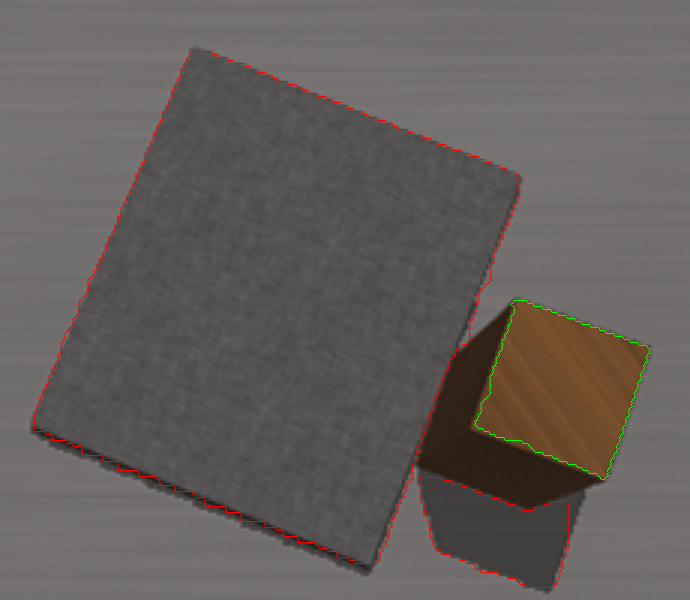

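```bash
python3 - <<'E'
from h import *
from bench import telemetry
c=dict(np.load('pics/top0.npz'))
B=np.array([ray(c,x,.018)[:2] for x in [(344,126),(453.3,169),(404,298.7),(290.7,253.3)]])
e=np.roll(B,-1,0)-B;print(B.round(4),np.linalg.norm(e,axis=1),np.degrees(np.arctan2(e[:,1],e[:,0])))
y=np.degrees(np.arctan2(*(((B[0]-B[1])+(B[3]-B[2])+ 0)[::-1]))); 
v=(B[1]-B[2])+(B[0]-B[3]); y2=np.degrees(np.arctan2(v[1],v[0]))+90; yb=(y*220+y2*260)/480;print('yaws',y,y2,yb)
a=np.radians(yb);ux=np.r_[np.cos(a),np.sin(a)];uy=np.r_[-ux[1],ux[0]]
p=np.array([.4665,-.0607]);print('pillar in board',(p-B.mean(0))@ux,(p-B.mean(0))@uy)
T=p-ux*(.0375+.011+.025)
s=telemetry.state();q=s['position'];g=s['eef_rot'][2];d=T-q[:2]
print('target',T,'rows x,y',d@[np.cos(g),np.sin(g)],d@[np.sin(g),-np.cos(g)],'z',q[2]-.165,'turn',-(yb-np.degrees(g)))
E
```

```text
[[ 0.7035  0.1205]
 [ 0.621  -0.0811]
 [ 0.3826  0.0153]
 [ 0.4637  0.2175]] [0.21778926 0.25721832 0.21788766 0.25869894] [-112.25575107  157.99276628   68.13370166  -22.02933497]
yaws 67.93901927413255 67.98168393911992 67.9621293010007
pillar in board -0.14795632767240016 0.022331092120030056
target [ 0.43892138 -0.1288298 ] rows x,y 0.3926879596010827 -0.36490669253927366 z 0.08751644821094554 turn -53.47984272127263
```

```bash
python3 -m crank '0.03 -0.028 0 -4;0.065 -0.06 0 -8;0.1 -0.093 0 -13;0.135 -0.125 0 -18;0.17 -0.158 0 -23;0.205 -0.19 0 -28;0.24 -0.223 0 -33;0.275 -0.255 0 -38;0.31 -0.288 0 -43;0.34 -0.316 0 -48;0.37 -0.344 0.01 -52;0.385 -0.358 0.025 -53.5;0.393 -0.365 0.045 -53.5;0.393 -0.365 0.065 -53.5;0.393 -0.365 0.08 -53.5;0.393 -0.365 0.0875 -53.5;0.393 -0.365 0.0875 -53.5;0.393 -0.365 0.0875 -53.5' 0.045
python3 - <<'E'
from bench import capture
import cv2,numpy as np
a=capture('top')['frame'][150:350,380:580];b=capture('side')['frame'][100:300,280:480]
cv2.imwrite('pics/c2.png',cv2.resize(np.hstack([a,b]),None,fx=2,fy=2)[...,::-1])
E
```

```text
time: 1.9
position: [0.4395, -0.1294, 0.1661]
eef_rot: [3.141, -0.0, 1.186]
wrist_force: [-0.2, -0.1, -0.5]
gripper_width: 0.0453
```

View pics/c2.png

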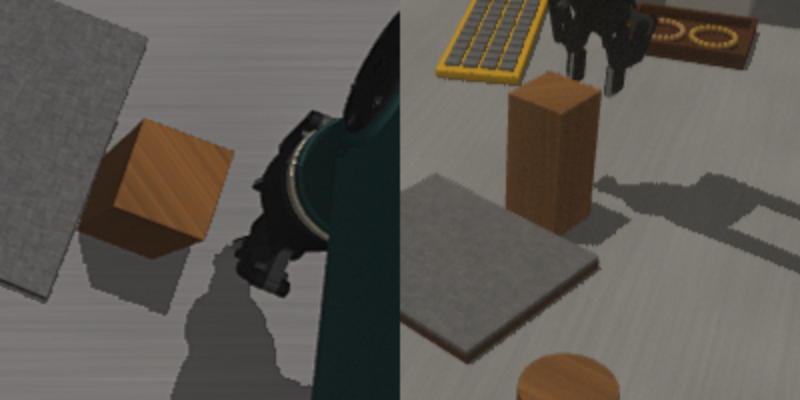

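The fingers stand just behind the riser (crop, about x 240–320), and the riser is still upright against the board. Next I push slowly.

```bash
python3 -m crank '0.008 0 0 0;0.014 0 0 0;0.018 0 0 0;0.021 0 0 0;0.024 0 0 0;0.027 0 0 0;0.030 0 0 0;0.033 0 0 0;0.036 0 0 0;0.039 0 0 0;0.042 0 0 0;0.045 0 0 0;0.048 0 0 0;0.051 0 0 0;0.054 0 0 0'
python3 - <<'E'
from bench import capture
import cv2,numpy as np
a=capture('top')['frame'][150:350,380:580];b=capture('side')['frame'][100:300,280:480]
cv2.imwrite('pics/c3.png',cv2.resize(np.hstack([a,b]),None,fx=2,fy=2)[...,::-1])
E
```

```text
time: 3.5
position: [0.4599, -0.079, 0.1659]
eef_rot: [3.141, -0.0, 1.186]
wrist_force: [-0.3, -1.1, 1.2]
gripper_width: 0.0449
```

View pics/c3.png

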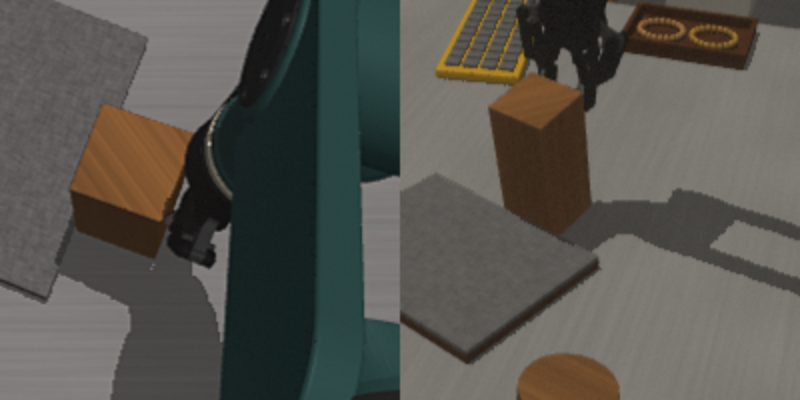

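The riser is leaning squarely towards the board with its foot against the edge. I keep pushing past the balance point.

```bash
python3 -m crank '0.004 0 0 0;0.008 0 0 0;0.012 0 0 0;0.016 0 0 0;0.02 0 0 0;0.024 0 0 0;0.028 0 0 0;0.032 0 0 0;0.036 0 0 0;0.04 0 0 0;0.043 0 0 0;0.046 0 0 0;0.049 0 0 0;0.049 0 0 0;0.049 0 0 0;0.049 0 0 0;0.049 0 0 0;0.049 0 0 0;0.049 0 0 0;0.049 0 0 0'
python3 - <<'E'
from bench import capture
import cv2,numpy as np
a=capture('top')['frame'][150:350,320:520];b=capture('side')['frame'][100:300,240:440]
cv2.imwrite('pics/c4.png',cv2.resize(np.hstack([a,b]),None,fx=2,fy=2)[...,::-1])
E
```

```text
time: 5.6
position: [0.4779, -0.0338, 0.1658]
eef_rot: [-3.142, -0.0, 1.186]
wrist_force: [0.2, 0.5, 0.2]
gripper_width: 0.0449
```

View pics/c4.png

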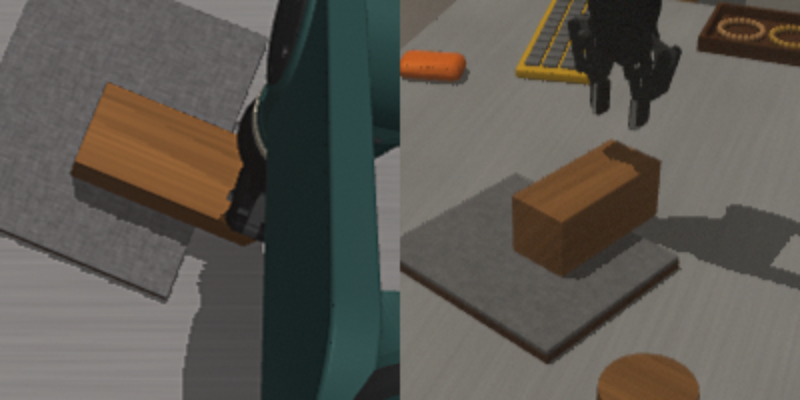

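The riser lies flat on the board. I back the arm away and up, then measure.

```bash
python3 -m crank '0 0 -0.02 0;-0.01 0 -0.05 0;-0.03 0 -0.08 0;-0.06 0 -0.1 0;-0.1 0 -0.1 0;-0.14 0 -0.1 0;-0.18 0 -0.1 0;-0.22 0 -0.1 0;-0.26 0 -0.1 0;-0.30 0 -0.1 0;-0.34 0 -0.1 0;-0.38 0 -0.1 0;-0.38 0 -0.1 0;-0.38 0 -0.1 0'
python3 - <<'E'
from h import *
from bench import capture,telemetry
c=capture('top');f=c['frame'];o=np.load('pics/top0.npz')['frame']
d=np.abs(f[180:380,130:225].astype(int)-o[180:380,130:225]).max(2);print('bystander change px',(d>30).sum(),d.max())
hsv=cv2.cvtColor(f,cv2.COLOR_RGB2HSV)
w=((hsv[...,1]>90)&(f[...,0]>88)).astype(np.uint8);w[:,:300]=0;w[:150]=0;w[330:]=0;w[:,520:]=0
w=cv2.morphologyEx(w,cv2.MORPH_CLOSE,np.ones((5,5)))
k=max(cv2.findContours(w,0,1)[0],key=cv2.contourArea);r=cv2.boxPoints(cv2.minAreaRect(k))
P=np.array([ray(c,x,.093)[:2] for x in r]);e=np.roll(P,-1,0)-P
print(r,P.round(4),np.linalg.norm(e,axis=1),np.degrees(np.arctan2(e[:,1],e[:,0])))
a=np.radians(67.96);ux=np.r_[np.cos(a),np.sin(a)];uy=np.r_[-ux[1],ux[0]];C=np.array([.5427,.068])
print('board coords',((P-C)@np.c_[ux,uy]).round(4));s=telemetry.state();print(s['time'],s['position'],s['wrist_force'])
g=f.copy();cv2.drawContours(g,[r.astype(int)],-1,(0,255,0),1)
v=np.hstack([g[100:340,270:530],capture('side')['frame'][100:340,190:410]])
cv2.imwrite('pics/c5.png',cv2.resize(v,None,fx=1.6,fy=1.6)[...,::-1])
E
```

```text
time: 7.1
position: [0.3349, -0.3864, 0.2655]
eef_rot: [-3.141, -0.001, 1.184]
wrist_force: [1.4, 0.2, -0.4]
gripper_width: 0.0451
bystander change px 0 7
[[356.74493 230.0359 ]
 [372.77795 190.45436]
 [466.61017 228.46236]
 [450.57715 268.04388]] [[ 0.4934  0.103 ]
 [ 0.5616  0.0751]
 [ 0.4963 -0.0819]
 [ 0.4295 -0.0526]] [0.07370009 0.17008929 0.07301181 0.16812438] [ -22.17104834 -112.57292944  156.28955697   67.66591855]
board coords [[ 0.0139  0.0589]
 [ 0.0137 -0.0148]
 [-0.1564 -0.0133]
 [-0.1542  0.0597]]
7.15 [ 0.33523504 -0.38543858  0.26549404] [ 0.89241533  1.10220199 -0.12602651]
```

View pics/c5.png

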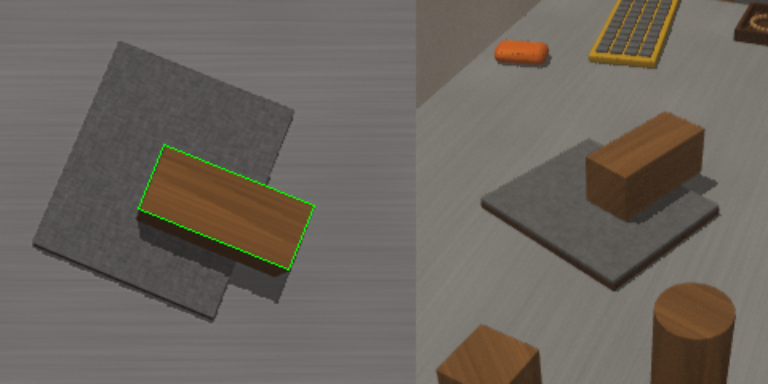

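The riser lies flat and square to the board, within about 0.5°. Its foot end juts about 45 mm over the edge (board x −0.155), as wanted, and the bystanders haven't moved.

```bash
python3 -c "
from bench import order
print(order.close_job())"
```

```text
the job is handed in; nothing more can be done
None
```

The riser now lies flat on the padded board, and I handed the job in at about 7.2 s. I pushed it along the board's x with both fingertips at about 144 mm height. It tipped over the board's edge and fell by itself, and I then drew the arm well clear.

My last checks from the cameras all agreed with what was asked:
- **Size seen:** the upper face, taken as lying at 93 mm height, measured 73 x 169 mm against the true 75 x 170 mm, so it is lying flat.
- **Alignment:** its yaw is within about 0.5° of the board's.
- **Foot end:** it juts about 45 mm over the edge, with the riser about 22 mm off the board's middle, the same offset it started with.
- **Bystanders:** the round column and the low block show no change in the top view.
- **Forces:** the wrist force read at the end of each move stayed under 2 N. I did not record it during the moves.

No check failed or disagreed.

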